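Reset the tripped cut-out of the reading lamp

TASK

The reading lamp's cut-out, the one with the yellow lever, has tripped: reset it by pushing its lever fully off until you feel it come hard against its stop, then throw it fully on and let go. Go gently, never pressing on it with more than 18 N, and leave the two live neighbours on and everything else on the desk where it is.

Things in the scene. Friction and masses are not known exactly. Their poses are not given: they have to be found in the camera images.
- lamp_cutout: The reading lamp's cut-out, which has tripped. Fixed grey module 120 (x) x 62 (y) x 55 high on the 30 high console, with a yellow lever. Origin: centre of its underside; its top face is 55 above that. Its +x points from the white OFF mark to the green ON mark on its top face; z up. Neither it nor its lever stands more than 18 N.
- lamp_cutout_lever (a joint): angle of the yellow lever, rad: 0 upright (tripped: it starts within 0.1 of that), positive towards ON (module's +x), negative towards OFF. ON stop at 0.70; OFF stop somewhere from -0.23 to -0.80, different each time. Friction of 0.15 N m holds it where it is left; a weak spring (0.15 N m per rad) urges it upright.
- lamp_cutout_tip (a point): centre of the end face of the yellow lever, 80 from its hinge. The lever is a bar 14 thick (along its swing) and 16 wide, its top 30 widened to 26.
- lamp_cutout_hinge (a point): hinge of the yellow lever: on the module's centre line, 45 above the module's origin (10 below the top face), axis along the module's y. Pushed 45 above the hinge, the freely moving lever takes 2 to 6 N (more if pushed lower); at either stop the force rises steeply within a few mm.
- lamp_cutout_on (a point): centre of the green ON mark on the top face. While tripped, the lever is barred by an inner bolt from going on more than 0.1 to 0.3 rad past upright. Once the bolt has dropped it stays down, and the lever goes on at 3 to 6 N and stays there.
- lamp_cutout_off (a point): centre of the white OFF mark on the top face. Pushed to OFF, the lever meets an inner catch 0.13 to 0.65 rad past upright and must press it down a further 0.08 to 0.2 rad, which takes 7 to 13 N at 45 above the hinge, to a firm stop; only at that stop does the bolt drop. Where catch and stop lie cannot be seen: feel for them.
- left_cutout: A live neighbour: leave it on. Fixed grey module 120 (x) x 62 (y) x 55 high on the 30 high console, with a blue lever. Origin: centre of its underside; its top face is 55 above that. Its +x points from the white OFF mark to the green ON mark on its top face; z up. Its lever has the size and hinge of the yellow one.
- left_cutout_lever (a joint): angle of the blue lever, rad: starts at 0.62 to 0.69, which is ON; same sense as the yellow lever
- right_cutout: A live neighbour: leave it on. Fixed grey module 120 (x) x 62 (y) x 55 high on the 30 high console, with a red lever. Origin: centre of its underside; its top face is 55 above that. Its +x points from the white OFF mark to the green ON mark on its top face; z up. Its lever has the size and hinge of the yellow one.
- right_cutout_lever (a joint): angle of the red lever, rad: starts at 0.62 to 0.69, which is ON; same sense as the yellow lever
- console: fixed white plinth 170 (x) x 300 (y) x 30 high that carries the three modules side by side in any order, 90 apart along its y. Origin: centre of its underside, on the table.
- green_book: Bystander, leave alone: closed green book 130x200x32 lying flat, under the red book; origin at the centre of its underside.
- red_book: Bystander, leave alone: closed red book 120x185x24 lying on the green book; origin at the centre of its underside.
- mug: Bystander, leave alone: blue mug, 80 across, 92 high; origin at the centre of its underside.
- glasses_case: Bystander, leave alone: dark wooden glasses case 160x60x38 beside the console; origin at the centre of its underside.
- bulb_box: Bystander, leave alone: cardboard lamp-bulb box 60x60x110, standing; origin at the centre of its underside.
- screwdriver: Bystander, leave alone: screwdriver lying beside the console; origin at the centre of its underside.
- pencil_pot: Bystander, leave alone: terracotta pot, 72 across, 100 high, empty; origin at the centre of its underside.

How it is judged:
By the outcome, as a careful person would: the job done as asked, in the order asked, and still so for the second after the job is handed in, with the robot touching nothing.
It also fails if it takes over 42 s, if anything falls off the work surface, if the arm or the gripper's body presses on something with over 40 N, if the wrist force passes 120 N, or if a joint passes its speed limit or range.

ROBOT

A 6-joint arm with a two-finger parallel gripper is mounted at the origin on the work surface. World frame = base frame: x ahead of the robot, y to its left, z up, the work surface at z = 0. Lengths are in mm, angles in rad, forces in N, time in s.
With the tool pointing down it reaches from about 350 to 775 mm from the base axis. Payload 7.3 kg.
Tool frame: the origin (TCP) lies on the centre line of the jaws, within the pads' length; the fingertips stand bot.tip_reach ahead of it and the grasp point (between the pads) lies 6 mm ahead of it (bot.tip_reach is the distance from the TCP to the fingertips, in mm); z points along the fingers, y is the direction in which the jaws open and shut (so a half turn about z gives the same grasp; the last joint's range is limited). The gripper opens to 92 mm and grips with 3 to 60 N. Pads are 19 mm wide; open, the fingers measure 130 mm over their backs; the gripper's body (75 mm by 190 mm) begins 47 mm behind the grasp point.
Start: joints at [1.185, 0.342, 1.524, -0, 1.275, -0.146], TCP at [124.675, 509.999, 251.741] pointing down, gripper open.
Joint ranges: [-2.53, 2.53], [-0.77, 2.02], [0.04, 2.7], [-1, 4.14], [0.28, 2.66], [-3.11, 3.11]. Speed limits (rad/s): [2.57, 2.57, 3.14, 3.14, 3.14, 3.14].

INTERFACE

Orientations are given as [roll, pitch, yaw] about the fixed x, y, z axes, in that order (R = Rz(yaw) Ry(pitch) Rx(roll)).
In Python, from plant import bot gives the robot as it stands.
- The arm moves only by the tool step_arm, never from a script. Its argument "deltas" is a list of rows, each a list of 6 numbers: the shift along the tool's x, y, z in mm, then the turn, a rotation vector about the tool's x, y, z in rad. A call has 1 to 5 rows; each row is the pose to reach, as a shift and turn from the pose commanded when the call began, along the tool's axes at that moment; what a row does not reach only later rows make up. A row lasts 1/12 s, in which the tool goes at most 41.7 mm and 7.16 degrees, less where a joint would pass 70% of its speed; a pose out of reach is approached as far as the arm can. A call with a gripper value outside its range is refused whole. "fingers" is the finger opening in mm, from 0 to 91.8, set as the call begins (left out, the last holds). The fingers move at their own pace and stop on an object; the grip force is fixed at half the most. Time passes only in rows, so rows that repeat a pose let the fingers close. It gives the time, the measured TCP pose, the force and the opening at its end, in the units of the state.
- bot.get_obs(): the state, without advancing time (a new reading comes with each control period).
- bot.capture(name): name is "scene" or "side" or "wrist"; returns a dict with "color" (384x512x3 uint8, red, green, blue), "fx", "fy", "cx", "cy" (pixels), "k1" (the pictures are not rectified: a ray, as slopes to the right and down, at radius r is drawn at 1 + k1 r^2 times it, then the intrinsics apply), "R" (3x3) and "t" (3): a world point X has camera coordinates R X + t. Camera axes: x right, y down, z forward; pixel columns grow to the right and rows downward; lengths in mm; the calibration is good to about 2 mm. A picture is of the moment at which its call begins. There is no depth.
- bot.close_job(): hands the job in, once; it reports no verdict.
Trained networks look in a picture, given as the dict that the camera call returned (one of the last four; its "shot" number tells which), for a name from the list of things; names that differ only in an ending like _2 or _b are one class to them, and where a whole thing is asked for, a point or a joint stands for the part that bears it (a point fixed in the world has none). Each returns a list of dicts, best first, with "p" (0 to 1); they miss things now and then, are a little off and sometimes report something else, mostly with a low value. They report only what shows in the picture. A call takes as long as a camera call.
- bot.boxes_of(query, picture): "rect" ([centre column, centre row, width, height] in pixels, round what is visible of it).
The state is a dict: "time": time; "joint_positions": joint angles; "dq": joint speeds; "tau": joint torques, N m; "tool_pos": TCP position; "tcp_rot": TCP orientation; "contact_force": force on the tool from outside, world axes, zero at the start; "moment": the same for the moment, N m; "grip_width": finger opening in mm.
Only numpy, scipy, OpenCV 4.12 (cv2) and the standard library are available. Lean on these libraries where they do the work, as an engineer would, in place of code of your own. Each camera call takes 0.05 s, during which the arm holds its last target. There are 200 camera calls.

## Working session

There is one attempt and no reset: what is moved stays moved. The work goes in short steps, Python scripts to look and compute and a tool call to move; the robot and the scene stay as the last step left them, time stands still between calls to the robot, and variables do not carry over. Pictures are saved under pics/ and viewed, about 8 in all and at most 12, crops included, and the job is handed in when it is done.

Besides the shell and the picture viewer there is one more tool, called after "Request:" as name(argument=value, ...), one argument or row to a line, values as JSON. step_arm: Moves the arm, as the interface text tells. Its arguments: {"type":"object","properties":{"deltas":{"type":"array"},"fingers":{"type":"number"}},"required":["deltas"]}

```bash
mkdir -p pics; ls; python3 - <<'E'
from plant import bot
import cv2
print(bot.tip_reach, bot.get_obs())
for n in ["scene","side"]:
    p=bot.capture(n); cv2.imwrite(f"pics/{n}0.png",cv2.cvtColor(p["color"],cv2.COLOR_RGB2BGR))
    print(n,p["fx"],p["cx"],p["cy"],p["k1"],p["R"],p["t"])
    for q in ["lamp_cutout","lamp_cutout_lever","left_cutout_lever","right_cutout_lever","console","lamp_cutout_on","lamp_cutout_off"]:
        try: print(q,[(round(d["p"],2),[round(v) for v in d["rect"]]) for d in bot.boxes_of(q,p)[:3]])
        except Exception as e: print(q,e)
E
```

```text
pics
25.0 {'time': 0.0, 'joint_positions': array([ 1.18501839e+00,  3.42731604e-01,  1.52500434e+00, -6.66876107e-06,
        1.27540893e+00, -1.45996447e-01]), 'dq': array([ 0.0010219 , -0.00036549,  0.00111854,  0.00030854,  0.00040326,
        0.00023429]), 'tau': array([-2.87878920e-04, -4.31246603e+01, -2.44207960e+01,  7.16341124e-02,
        5.62865508e-02, -1.06786770e-04]), 'tool_pos': array([124.52137932, 509.64155896, 251.04475487]), 'tcp_rot': array([-3.14005602e+00, -2.19504784e-04,  2.90181294e+00]), 'contact_force': array([0.04186355, 0.8512424 , 0.01143102]), 'moment': array([0.04041336, 0.0073157 , 0.02111523]), 'grip_width': 92.12106744891916}
scene 482.95370013329824 256.9937438082523 192.77898735926337 0.011845144459720664 [[-0.84178549  0.53979041 -0.00484681]
 [ 0.44367547  0.68672714 -0.57581065]
 [-0.30748863 -0.48685947 -0.81756871]] [ 461.51458159 -141.42838296 1988.3679265 ]
lamp_cutout [(0.76, [253, 210, 32, 33]), (0.6, [272, 252, 39, 32])]
lamp_cutout_lever [(0.69, [262, 242, 71, 74]), (0.42, [256, 201, 6, 13])]
left_cutout_lever [(0.57, [263, 246, 10, 11]), (0.43, [368, 313, 73, 66])]
right_cutout_lever [(0.42, [253, 227, 16, 10]), (0.3, [285, 287, 50, 32]), (0.23, [315, 336, 27, 35])]
console [(0.77, [263, 242, 75, 82]), (0.74, [254, 202, 4, 15])]
lamp_cutout_on [(0.92, [252, 211, 38, 35])]
lamp_cutout_off [(0.92, [253, 212, 38, 31])]
side 438.6375821790961 252.6010632948609 188.24154199388659 -0.0526528333251069 [[ 0.76547446 -0.64340597 -0.00880917]
 [-0.46049721 -0.53819912 -0.70589236]
 [ 0.44943427  0.54439917 -0.70826434]] [-400.70727539  325.41689917 1254.15499886]
lamp_cutout [(0.64, [261, 194, 38, 36])]
lamp_cutout_lever [(0.42, [261, 185, 10, 22]), (0.28, [258, 165, 11, 15])]
left_cutout_lever [(0.61, [152, 144, 59, 32])]
right_cutout_lever []
console [(0.75, [251, 199, 83, 62])]
lamp_cutout_on [(0.77, [262, 193, 40, 39])]
lamp_cutout_off [(0.84, [264, 193, 41, 38])]
```

```bash
python3 - <<'E'
import cv2,numpy as np
a=cv2.imread("pics/scene0.png")[170:290,190:350];b=cv2.imread("pics/side0.png")[130:250,170:330]
m=np.vstack([cv2.resize(x,None,fx=2.5,fy=2.5,interpolation=cv2.INTER_CUBIC) for x in (cv2.imread("pics/scene0.png")[170:290,190:350],b)])
f=np.vstack([cv2.resize(cv2.imread(f"pics/{n}0.png"),(400,300)) for n in("scene","side")])
cv2.imwrite("pics/m0.png",np.hstack([f,m]))
E
```

```text
(no output)
```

View pics/m0.png

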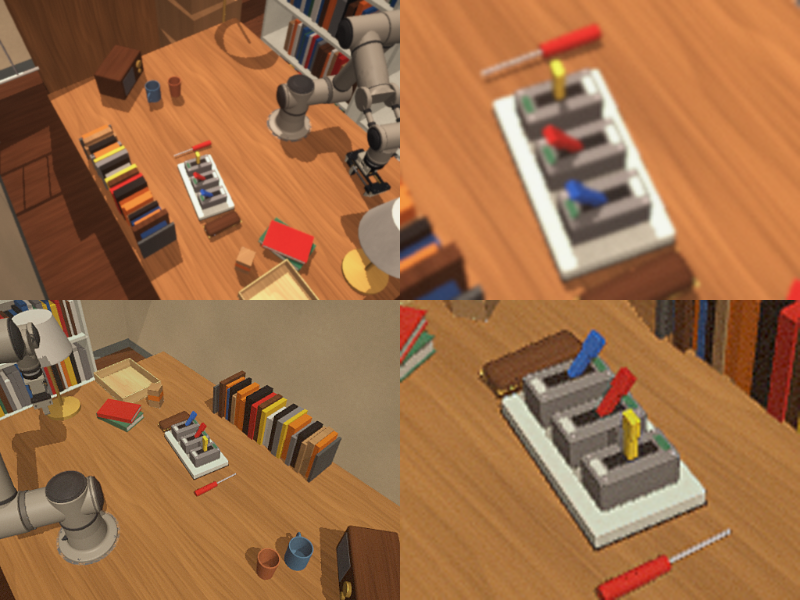

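The yellow module is the one at the end, next to the screwdriver. Its tip is at about scene (253,196) and side (263,175). Green ON is on the far side from the robot.

```bash
cat > h.py <<'E'
import numpy as np,cv2
def proj(p,X):
    c=np.atleast_2d(X)@np.array(p["R"]).T+p["t"]; s=c[:,:2]/c[:,2:]; s=s*(1+p["k1"]*(s**2).sum(1,keepdims=True))
    return s*[p["fx"],p["fy"]]+[p["cx"],p["cy"]]
def Rz(a): return np.array([[np.cos(a),-np.sin(a),0],[np.sin(a),np.cos(a),0],[0,0,1]])
def ray(p,uv):
    s=(np.array(uv)-[p["cx"],p["cy"]])/[p["fx"],p["fy"]]; d=s.copy()
    for _ in range(10): d=s/(1+p["k1"]*(d@d))
    R=np.array(p["R"]); return -R.T@p["t"],R.T@np.r_[d,1]
def onz(p,uv,z):
    o,d=ray(p,uv); return o+d*(z-o[2])/d[2]
def save(p,n,crop=None,f=1):
    a=cv2.cvtColor(p["color"],cv2.COLOR_RGB2BGR)
    if crop: a=a[crop[1]:crop[3],crop[0]:crop[2]]
    cv2.imwrite("pics/"+n,cv2.resize(a,None,fx=f,fy=f,interpolation=cv2.INTER_CUBIC))
E
python3 - <<'E'
from h import *; from plant import bot
a=bot.capture("scene");b=bot.capture("side")
for p,l in((a,[(228,210.4),(255.2,280),(298.8,267.2),(268.8,198)]),(b,[(211.2,168),(250,224),(292,204)])):
    print([onz(p,q,30).round() for q in l])
o1,d1=ray(a,(252.8,196));o2,d2=ray(b,(262.8,175.2))
s=np.linalg.lstsq(np.c_[d1,-d2],o2-o1,rcond=None)[0];print(o1+d1*s[0],o2+d2*s[1])
w=bot.capture("wrist");print(w["fx"],w["k1"],w["R"],w["t"], -np.array(w["R"]).T@w["t"])
E
```

```text
[array([627., -78.,  30.]), array([694., 216.,  30.]), array([541., 257.,  30.]), array([468., -42.,  30.])]
[array([533., 247.,  30.]), array([470., -51.,  30.]), array([634., -76.,  30.])]
[560.51873672  -6.62920119 158.80261583] [561.39289691  -7.298512   158.88310877]
304.01832162647867 -0.023072203971285583 [[ 2.36154933e-01  9.71715265e-01  5.39384154e-04]
 [ 9.35349869e-01 -2.27467454e-01  2.70885916e-01]
 [ 2.63346672e-01 -6.34665324e-02 -9.62611308e-01]] [-525.18176395  -34.07692939  389.9494577 ] [ 53.206224   527.32448455 384.88399237]
```

Request:
step_arm(
  deltas=[
    [-545, -397, -30, 0, 0, 1.546],
    [-545, -397, -30, 0, 0, 1.546],
    [-545, -397, -30, 0, 0, 1.546],
    [-545, -397, -30, 0, 0, 1.546],
    [-545, -397, -30, 0, 0, 1.546],
  ],
  fingers=54,
)

```text
time: 1.37
tool_pos: [259.7, 349.5, 261.2]
tcp_rot: [3.141, 0.0, 2.271]
contact_force: [0.5, 1.7, 0.1]
grip_width: 63.0
```

Request:
step_arm(
  deltas=[
    [-465, 1, -24, 0, 0, 0.915],
    [-465, 1, -24, 0, 0, 0.915],
    [-465, 1, -24, 0, 0, 0.915],
    [-465, 1, -24, 0, 0, 0.915],
    [-465, 1, -24, 0, 0, 0.915],
  ],
)

```text
time: 1.78
tool_pos: [395.3, 191.2, 272.1]
tcp_rot: [3.141, -0.0, 1.646]
contact_force: [1.3, 0.6, -0.8]
grip_width: 54.3
```

Request:
step_arm(
  deltas=[
    [-208, 151, -13, 0, 0, 0.29],
    [-208, 151, -13, 0, 0, 0.29],
    [-208, 151, -13, 0, 0, 0.29],
    [-208, 151, -13, 0, 0, 0.29],
    [-208, 151, -13, 0, 0, 0.29],
  ],
)

```text
time: 2.2
tool_pos: [530.8, 33.1, 282.5]
tcp_rot: [3.141, -0.0, 1.361]
contact_force: [1.2, 0.6, 0.7]
grip_width: 53.6
```

Request:
step_arm(
  deltas=[
    [-48, 36, 0, 0, 0, 0],
    [-48, 36, 0, 0, 0, 0],
    [-48, 36, 0, 0, 0, 0],
  ],
)

```text
time: 2.45
tool_pos: [556.5, -23.4, 281.5]
tcp_rot: [3.141, 0.001, 1.357]
contact_force: [-0.0, -0.3, -1.0]
grip_width: 53.6
```

```bash
python3 - <<'E'
from h import *; from plant import bot
o=bot.get_obs();print(o)
w=bot.capture("wrist");save(w,"w1.png",f=1.5)
import pickle;pickle.dump(w,open("w1.pkl","wb"))
for q in ["lamp_cutout","lamp_cutout_lever","lamp_cutout_on","lamp_cutout_off","console"]:
    print(q,[(round(d["p"],2),[round(v) for v in d["rect"]]) for d in bot.boxes_of(q,w)[:3]])
c,s=np.array([563.5,0,0]),Rz(-.215)
print(proj(w,[c+s@x for x in ([0,0,155],[60,31,85],[60,-31,85],[-60,-31,85],[-60,31,85])]))
E
```

```text
{'time': 2.45, 'joint_positions': array([-1.79129677e-01,  3.80599068e-01,  1.38292546e+00, -1.04678874e-03,
        1.37800092e+00,  3.47038622e-02]), 'dq': array([ 0.06553643, -0.03733992,  0.05584004,  0.02920274,  0.00746192,
        0.04951439]), 'tau': array([-1.27731364e+00, -4.55854046e+01, -2.62278628e+01, -6.80605299e-02,
        2.70982285e-02, -4.31404011e-01]), 'tool_pos': array([556.45728123, -23.42167576, 281.45000301]), 'tcp_rot': array([3.14148995e+00, 1.02446104e-03, 1.35716327e+00]), 'contact_force': array([-0.00281954, -0.30374217, -0.9799292 ]), 'moment': array([-0.0844184 ,  0.12986668, -0.02133124]), 'grip_width': 53.58345073140756}
lamp_cutout [(0.87, [256, 155, 112, 60])]
lamp_cutout_lever [(0.98, [259, 168, 18, 40])]
lamp_cutout_on [(0.91, [256, 157, 111, 60])]
lamp_cutout_off [(0.8, [259, 158, 109, 63])]
console [(0.88, [253, 99, 147, 198])]
[[258.38299776 163.0167918 ]
 [314.42705702 122.23923813]
 [311.4187843  179.05337641]
 [203.78873655 178.77477712]
 [201.31916308 121.90943651]]
```

View pics/w1.png

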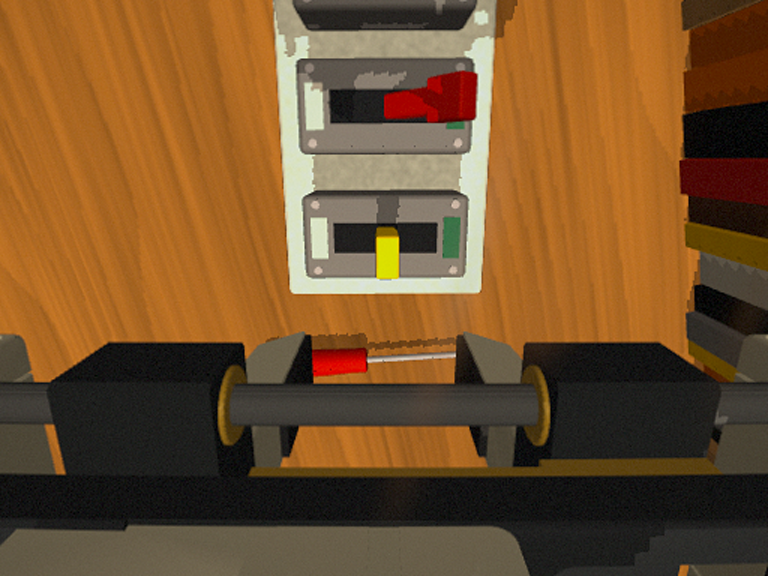

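The wrist view shows the yellow module at x1.5 pixels (303–467, 197–277), with its lever near upright at column 388. White is on the robot side and green on the far side. The finger shadows and screwdriver lie below it, and the red neighbour is above.

```bash
python3 - <<'E'
from h import *; import pickle
from scipy.optimize import least_squares
w=pickle.load(open("w1.pkl","rb"))
L=np.array([[60,31,85],[60,-31,85],[-60,-31,85],[-60,31,85]]);uv=np.array([(467,197),(467,277.5),(303,277.5),(303,197)])/1.5
r=least_squares(lambda v:(proj(w,[np.r_[v[:2],0]+Rz(v[2])@x for x in L])-uv).ravel(),[563,0,-.215]);print(r.x,r.fun.round(1))
print(onz(w,(258.7,170),155), Rz(-r.x[2])@(onz(w,(258.7,170),155)-np.r_[r.x[:2],0]))
# console corners lower
print([onz(w,np.array(q)/1.5,30) for q in((290,293),(481,293))])
E
```

```text
[ 5.60572062e+02 -8.05764248e+00 -2.12051286e-01] [ 1.5 -1.1 -1.2  1.3  1.2  1.3 -1.5 -1.1]
[562.48759027  -6.08328609 155.        ] [  1.45708813   2.33328614 155.        ]
[array([466.84549089, -47.23741618,  30.        ]), array([631.30348262, -82.7023068 ,  30.        ])]
```

Request:
step_arm(
  deltas=[
    [17, 1.4, 0, 0, 0, 0],
    [17, 1.4, 0, 0, 0, 0],
    [17, 1.4, 40, 0, 0, 0],
    [17, 1.4, 70, 0, 0, 0],
    [17, 1.4, 70, 0, 0, 0],
  ],
)

```text
time: 3.17
tool_pos: [556.5, -2.0, 206.9]
tcp_rot: [-3.131, 0.001, 1.363]
contact_force: [0.0, 0.5, -1.3]
grip_width: 53.6
```

Request:
step_arm(
  deltas=[
    [-4, 5.5, 20, 0, 0, 0],
    [-4, 5.5, 20, 0, 0, 0],
    [-4, 5.5, 20, 0, 0, 0],
  ],
)

```text
time: 3.42
tool_pos: [564.5, -8.0, 193.1]
tcp_rot: [-3.141, -0.0, 1.362]
contact_force: [0.9, 0.6, 0.1]
grip_width: 53.9
```

Request:
step_arm(
  deltas=[
    [0, -2, 20, 0, 0, 0],
    [0, -2, 40, 0, 0, 0],
    [0, -2, 40, 0, 0, 0],
    [0, -2, 40, 0, 0, 0],
  ],
)

```text
time: 3.75
tool_pos: [562.6, -7.5, 153.5]
tcp_rot: [3.141, -0.0, 1.362]
contact_force: [0.1, 0.4, 0.1]
grip_width: 53.9
```

```bash
python3 - <<'E'
from h import *; from plant import bot
o=bot.get_obs();print(o["tool_pos"],o["tcp_rot"],o["contact_force"])
w=bot.capture("wrist");b=bot.capture("side")
save(w,"w2a.png",(100,80,420,320),1.6);save(b,"w2b.png",(200,130,330,230),3.9)
a,c=cv2.imread("pics/w2a.png"),cv2.imread("pics/w2b.png");h=384
cv2.imwrite("pics/m2.png",np.vstack([cv2.resize(a,(400,300)),cv2.resize(c,(400,300))]))
E
```

```text
[562.64996118  -7.5156227  153.45626452] [ 3.14138913e+00 -1.33291828e-04  1.36201301e+00] [0.10771613 0.41502751 0.13499469]
```

View pics/m2.png

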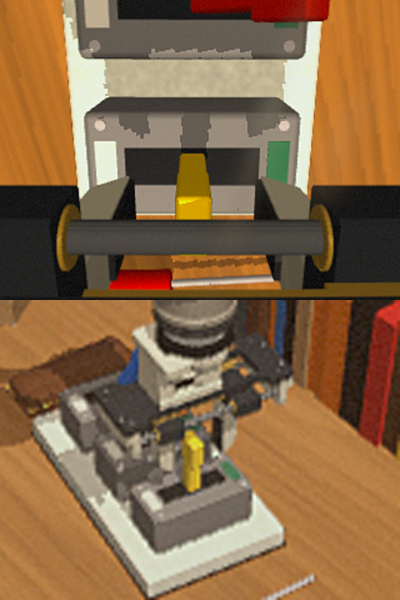

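The lever sits midway between the open fingers (pads at crop columns 133 and 258, lever at 193). I'll lower slightly and begin pushing towards OFF.

Request:
step_arm(
  deltas=[
    [0, -5, 3.5, 0, 0, 0],
    [0, -10, 3.5, 0, 0, 0],
    [0, -14, 3.5, 0, 0, 0],
    [0, -14, 3.5, 0, 0, 0],
  ],
)

```text
time: 4.18
tool_pos: [547.9, -4.5, 149.1]
tcp_rot: [-3.141, -0.0, 1.362]
contact_force: [0.4, -0.0, -0.1]
grip_width: 53.9
```

Request:
step_arm(
  deltas=[
    [0, -2, 0, 0, 0, 0],
    [0, -4, 0, 0, 0, 0],
    [0, -6, 0, 0, 0, 0],
    [0, -8, 0, 0, 0, 0],
    [0, -8, 0, 0, 0, 0],
  ],
)

```text
time: 4.6
tool_pos: [541.1, -3.1, 148.9]
tcp_rot: [3.141, -0.0, 1.362]
contact_force: [0.4, -0.0, 1.0]
grip_width: 54.0
```

Request:
step_arm(
  deltas=[
    [0, -1, 0, 0, 0, 0],
    [0, -2, 0, 0, 0, 0],
    [0, -3, 0, 0, 0, 0],
    [0, -4, 0, 0, 0, 0],
  ],
)

```text
time: 4.93
tool_pos: [537.7, -2.4, 149.1]
tcp_rot: [3.14, -0.0, 1.362]
contact_force: [3.4, -0.6, 3.0]
grip_width: 54.2
```

Request:
step_arm(
  deltas=[
    [0, -1, 0, 0, 0, 0],
    [0, -2, 0, 0, 0, 0],
    [0, -3, 0, 0, 0, 0],
    [0, -4, 0, 0, 0, 0],
  ],
)

```text
time: 5.27
tool_pos: [533.4, -1.5, 149.0]
tcp_rot: [3.141, -0.0, 1.362]
contact_force: [2.6, 0.1, 3.8]
grip_width: 54.2
```

Request:
step_arm(
  deltas=[
    [0, -1, 0, 0, 0, 0],
    [0, -2, 0, 0, 0, 0],
    [0, -3, 0, 0, 0, 0],
    [0, -3, 0, 0, 0, 0],
  ],
)

```text
time: 5.6
tool_pos: [530.0, -0.8, 148.8]
tcp_rot: [-3.141, -0.0, 1.362]
contact_force: [3.1, -1.1, 3.7]
grip_width: 54.0
```

```bash
python3 - <<'E'
from h import *; from plant import bot
w=bot.capture("wrist");b=bot.capture("side")
for _ in range(4):
  bot.capture("side"); o=bot.get_obs();print(o["tool_pos"].round(1),o["contact_force"].round(1),o["moment"].round(2))
save(w,"w3a.png",(100,80,420,320),1.6);save(b,"w3b.png",(215,140,315,215),5)
a,c=cv2.imread("pics/w3a.png"),cv2.imread("pics/w3b.png")
cv2.imwrite("pics/m3.png",np.hstack([cv2.resize(a,(400,300)),cv2.resize(c,(400,300))]))
E
```

```text
[530.1  -0.8 148.7] [2.5 0.1 3.4] [-0.21 -0.47  0.01]
[530.1  -0.8 148.6] [ 2.6 -0.6  3.4] [-0.25 -0.53  0.02]
[530.1  -0.8 148.6] [ 2.5 -0.5  3.1] [-0.18 -0.5  -0.02]
[530.1  -0.8 148.6] [ 3.  -1.1  2.8] [-0.22 -0.5   0.05]
```

View pics/m3.png

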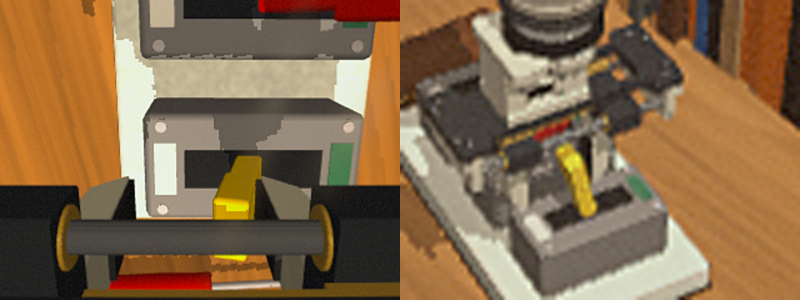

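The lever now leans towards OFF, about -0.24 rad, pushed cleanly by the far finger. I've not met the catch yet, so I'll keep going.

Request:
step_arm(
  deltas=[
    [0, -1, 0, 0, 0, 0],
    [0, -2, 0, 0, 0, 0],
    [0, -3, 0, 0, 0, 0],
  ],
)

```text
time: 6.15
tool_pos: [527.1, -0.2, 148.4]
tcp_rot: [-3.141, -0.0, 1.362]
contact_force: [4.3, -0.1, -0.4]
grip_width: 54.3
```

Request:
step_arm(
  deltas=[
    [0, -1, 0, 0, 0, 0],
    [0, -2, 0, 0, 0, 0],
    [0, -3, 0, 0, 0, 0],
  ],
)

```text
time: 6.4
tool_pos: [524.1, 0.4, 148.4]
tcp_rot: [-3.141, -0.0, 1.362]
contact_force: [4.5, -1.0, -1.2]
grip_width: 53.8
```

Request:
step_arm(
  deltas=[
    [0, -1, 0, 0, 0, 0],
    [0, -2, 0, 0, 0, 0],
    [0, -3, 0, 0, 0, 0],
  ],
)

```text
time: 6.65
tool_pos: [521.4, 1.0, 148.7]
tcp_rot: [3.142, -0.0, 1.362]
contact_force: [4.5, -0.4, -1.1]
grip_width: 53.8
```

Request:
step_arm(
  deltas=[
    [0, -1, 0, 0, 0, 0],
    [0, -2, 0, 0, 0, 0],
  ],
)

```text
time: 6.82
tool_pos: [519.6, 1.4, 148.8]
tcp_rot: [3.141, -0.0, 1.362]
contact_force: [5.4, -1.1, -1.1]
grip_width: 54.1
```

Request:
step_arm(
  deltas=[
    [0, -1, 0, 0, 0, 0],
    [0, -2, 0, 0, 0, 0],
  ],
)

```text
time: 6.98
tool_pos: [518.2, 1.7, 149.1]
tcp_rot: [3.139, -0.0, 1.362]
contact_force: [6.8, -1.8, -1.4]
grip_width: 54.2
```

Request:
step_arm(
  deltas=[
    [0, -1, 0, 0, 0, 0],
    [0, -2, 0, 0, 0, 0],
  ],
)

```text
time: 7.15
tool_pos: [517.1, 1.9, 149.3]
tcp_rot: [3.137, -0.0, 1.362]
contact_force: [9.2, -1.5, -1.8]
grip_width: 54.2
```

Request:
step_arm(
  deltas=[
    [0, -0.5, 0, 0, 0, 0],
    [0, -1, 0, 0, 0, 0],
  ],
)

```text
time: 7.32
tool_pos: [516.6, 2.0, 149.5]
tcp_rot: [3.136, -0.0, 1.362]
contact_force: [9.6, -2.5, -2.3]
grip_width: 54.1
```

```bash
cat > obs.py <<'E'
from h import *; from plant import bot
for i in range(4):
  bot.capture("side"); o=bot.get_obs();print(o["time"],o["tool_pos"].round(2),o["contact_force"].round(1),o["moment"].round(2))
E
python3 obs.py
```

```text
7.3667 [516.6    2.   149.56] [ 9.1 -2.6 -1.8] [-0.47 -1.59  0.02]
7.4167 [516.61   2.   149.6 ] [10.6 -1.5 -1.1] [-0.46 -1.56  0.03]
7.4667 [516.6    2.01 149.56] [ 9.4 -3.  -1.4] [-0.47 -1.57 -0.06]
7.5167 [516.61   2.01 149.56] [ 9.  -1.9 -1.2] [-0.48 -1.55  0.  ]
```

Request:
step_arm(
  deltas=[
    [0, -0.5, 0, 0, 0, 0],
    [0, -1, 0, 0, 0, 0],
    [0, -1, 0, 0, 0, 0],
  ],
)

```text
time: 7.77
tool_pos: [515.8, 2.2, 149.6]
tcp_rot: [3.136, -0.0, 1.362]
contact_force: [9.9, -2.4, -1.7]
grip_width: 54.1
```

Request:
step_arm(
  deltas=[
    [0, -0.5, 0, 0, 0, 0],
    [0, -1, 0, 0, 0, 0],
    [0, -1, 0, 0, 0, 0],
  ],
)

```text
time: 8.02
tool_pos: [515.0, 2.3, 149.8]
tcp_rot: [3.135, -0.0, 1.362]
contact_force: [10.0, -1.5, -0.9]
grip_width: 53.9
```

Request:
step_arm(
  deltas=[
    [0, -0.5, 0, 0, 0, 0],
    [0, -1, 0, 0, 0, 0],
    [0, -1.5, 0, 0, 0, 0],
  ],
)

```text
time: 8.27
tool_pos: [513.9, 2.5, 149.8]
tcp_rot: [3.134, -0.0, 1.362]
contact_force: [11.5, -3.3, -0.6]
grip_width: 54.1
```

Request:
step_arm(
  deltas=[
    [0, -0.5, 0, 0, 0, 0],
    [0, -1, 0, 0, 0, 0],
    [0, -1, 0, 0, 0, 0],
  ],
)

```text
time: 8.52
tool_pos: [512.6, 2.9, 149.8]
tcp_rot: [3.135, -0.0, 1.362]
contact_force: [10.6, -2.0, -1.3]
grip_width: 53.9
```

Request:
step_arm(
  deltas=[
    [0, -0.5, 0, 0, 0, 0],
    [0, -1, 0, 0, 0, 0],
    [0, -1, 0, 0, 0, 0],
  ],
)

```text
time: 8.77
tool_pos: [511.9, 3.0, 149.9]
tcp_rot: [3.134, -0.0, 1.362]
contact_force: [10.4, -1.8, -0.4]
grip_width: 53.7
```

Request:
step_arm(
  deltas=[
    [0, -0.5, 0, 0, 0, 0],
    [0, -1, 0, 0, 0, 0],
    [0, -1, 0, 0, 0, 0],
  ],
)

```text
time: 9.02
tool_pos: [510.6, 3.3, 149.9]
tcp_rot: [3.135, -0.0, 1.362]
contact_force: [9.1, -2.1, 0.5]
grip_width: 53.9
```

Request:
step_arm(
  deltas=[
    [0, -0.5, 0, 0, 0, 0],
    [0, -1, 0, 0, 0, 0],
    [0, -1, 0, 0, 0, 0],
  ],
)

```text
time: 9.27
tool_pos: [509.7, 3.4, 149.8]
tcp_rot: [3.135, -0.0, 1.362]
contact_force: [10.4, -2.3, -0.1]
grip_width: 54.3
```

Request:
step_arm(
  deltas=[
    [0, -0.5, 0, 0, 0, 0],
    [0, -1, 0, 0, 0, 0],
    [0, -1, 0, 0, 0, 0],
  ],
)

```text
time: 9.52
tool_pos: [509.2, 3.6, 150.0]
tcp_rot: [3.134, -0.0, 1.362]
contact_force: [11.4, -2.7, 0.1]
grip_width: 54.0
```

Request:
step_arm(
  deltas=[
    [0, -0.5, 0, 0, 0, 0],
    [0, -1, 0, 0, 0, 0],
    [0, -1, 0, 0, 0, 0],
  ],
)

```text
time: 9.77
tool_pos: [508.7, 3.7, 150.2]
tcp_rot: [3.133, -0.0, 1.362]
contact_force: [12.3, -3.0, -0.9]
grip_width: 54.5
```

```bash
python3 obs.py
```

```text
9.8167 [508.65   3.68 150.17] [12.3 -3.3  1. ] [-0.61 -2.14 -0.  ]
9.8667 [508.66   3.67 150.19] [12.7 -3.1 -1.3] [-0.61 -2.12 -0.05]
9.9167 [508.67   3.67 150.18] [12.7 -3.  -0.8] [-0.59 -2.09 -0.01]
9.9667 [508.67   3.64 150.19] [12.4 -3.5 -0.5] [-0.63 -2.11  0.03]
```

Request:
step_arm(
  deltas=[
    [0, -0.5, 0, 0, 0, 0],
    [0, -1, 0, 0, 0, 0],
    [0, -1, 0, 0, 0, 0],
  ],
)

```text
time: 10.22
tool_pos: [508.1, 3.8, 150.4]
tcp_rot: [3.131, -0.0, 1.362]
contact_force: [14.2, -3.5, -0.0]
grip_width: 54.1
```

```bash
python3 obs.py
```

```text
10.2667 [508.11   3.77 150.37] [12.8 -3.2 -1.2] [-0.73 -2.26 -0.01]
10.3167 [508.1    3.78 150.37] [12.7 -3.3 -0. ] [-0.68 -2.31 -0.03]
10.3667 [508.11   3.75 150.36] [13.2 -4.  -0.1] [-0.68 -2.39 -0.04]
10.4167 [508.11   3.78 150.38] [13.7 -2.6 -0.7] [-0.65 -2.33  0.04]
```

Request:
step_arm(
  deltas=[
    [0, -0.5, 0, 0, 0, 0],
    [0, -1, 0, 0, 0, 0],
    [0, -1, 0, 0, 0, 0],
  ],
)

```text
time: 10.67
tool_pos: [507.6, 3.9, 150.5]
tcp_rot: [3.13, -0.0, 1.361]
contact_force: [14.0, -3.5, -1.1]
grip_width: 54.2
```

```bash
python3 obs.py
```

```text
10.7167 [507.59   3.89 150.55] [14.4 -2.3 -1.2] [-0.7  -2.51 -0.01]
10.7667 [507.62   3.89 150.54] [14.9 -3.7 -0.7] [-0.7  -2.53 -0.06]
10.8167 [507.62   3.88 150.53] [14.7 -3.4 -1.6] [-0.74 -2.53 -0.04]
10.8667 [507.6    3.86 150.51] [14.7 -3.7 -1.7] [-0.71 -2.45 -0.01]
```

Request:
step_arm(
  deltas=[
    [0, -0.5, 0, 0, 0, 0],
    [0, -1, 0, 0, 0, 0],
    [0, -1, 0, 0, 0, 0],
  ],
)

```text
time: 11.12
tool_pos: [507.1, 4.0, 150.8]
tcp_rot: [3.129, -0.001, 1.361]
contact_force: [15.4, -4.3, 0.5]
grip_width: 54.0
```

```bash
python3 obs.py
```

```text
11.1667 [507.03   3.99 150.76] [15.4 -3.9 -0.1] [-0.76 -2.73  0.03]
11.2167 [507.03   4.   150.76] [15.5 -5.2 -0. ] [-0.75 -2.68 -0.07]
11.2667 [507.05   3.98 150.78] [16.3 -2.5  0.3] [-0.77 -2.66 -0.02]
11.3167 [507.04   4.   150.74] [16.3 -3.3 -0. ] [-0.78 -2.68 -0.02]
```

16.3 N steady, about 0.82 N·m, is well above the 10–11 N plateau at the catch, so the lever is hard against its OFF stop. I'll back off and push ON with the other finger.

Request:
step_arm(
  deltas=[
    [0, 6, 0, 0, 0, 0],
    [0, 14, 0, 0, 0, 0],
    [0, 22, 0, 0, 0, 0],
    [0, 30, 0, 0, 0, 0],
    [0, 30, 0, 0, 0, 0],
  ],
)

```text
time: 11.73
tool_pos: [532.5, -1.4, 148.2]
tcp_rot: [-3.141, -0.0, 1.362]
contact_force: [-0.5, 0.2, -0.1]
grip_width: 54.0
```

Request:
step_arm(
  deltas=[
    [0, 2, 0.5, 0, 0, 0],
    [0, 4, 0.5, 0, 0, 0],
    [0, 6, 0.5, 0, 0, 0],
    [0, 8, 0.5, 0, 0, 0],
    [0, 8, 0.5, 0, 0, 0],
  ],
)

```text
time: 12.15
tool_pos: [539.8, -2.9, 148.3]
tcp_rot: [3.141, -0.0, 1.362]
contact_force: [0.1, -0.6, 0.4]
grip_width: 53.6
```

Request:
step_arm(
  deltas=[
    [0, 2, 0, 0, 0, 0],
    [0, 4, 0, 0, 0, 0],
    [0, 6, 0, 0, 0, 0],
    [0, 8, 0, 0, 0, 0],
  ],
)

```text
time: 12.48
tool_pos: [547.2, -4.4, 148.3]
tcp_rot: [-3.141, -0.0, 1.362]
contact_force: [-3.0, 1.2, 1.9]
grip_width: 54.1
```

Request:
step_arm(
  deltas=[
    [0, 2, 0, 0, 0, 0],
    [0, 4, 0, 0, 0, 0],
    [0, 6, 0, 0, 0, 0],
    [0, 8, 0, 0, 0, 0],
  ],
)

```text
time: 12.82
tool_pos: [555.4, -6.1, 148.2]
tcp_rot: [-3.142, -0.0, 1.362]
contact_force: [-2.4, 0.1, 0.8]
grip_width: 54.0
```

Request:
step_arm(
  deltas=[
    [0, 2, 0, 0, 0, 0],
    [0, 4, 0, 0, 0, 0],
    [0, 6, 0, 0, 0, 0],
    [0, 8, 0, 0, 0, 0],
  ],
)

```text
time: 13.15
tool_pos: [563.2, -7.8, 148.2]
tcp_rot: [3.142, -0.0, 1.362]
contact_force: [-1.9, 0.7, 2.0]
grip_width: 53.8
```

Request:
step_arm(
  deltas=[
    [0, 2, 0, 0, 0, 0],
    [0, 4, 0, 0, 0, 0],
    [0, 6, 0, 0, 0, 0],
    [0, 8, 0, 0, 0, 0],
  ],
)

```text
time: 13.48
tool_pos: [571.0, -9.5, 148.2]
tcp_rot: [3.142, -0.0, 1.362]
contact_force: [-1.8, 0.5, 2.3]
grip_width: 54.0
```

Request:
step_arm(
  deltas=[
    [0, 2, 0, 0, 0, 0],
    [0, 4, 0, 0, 0, 0],
    [0, 6, 0, 0, 0, 0],
    [0, 8, 0, 0, 0, 0],
  ],
)

```text
time: 13.82
tool_pos: [578.9, -11.2, 148.2]
tcp_rot: [3.142, -0.0, 1.362]
contact_force: [-1.8, 0.5, 2.5]
grip_width: 53.8
```

Request:
step_arm(
  deltas=[
    [0, 1.5, 0, 0, 0, 0],
    [0, 3, 0, 0, 0, 0],
    [0, 4, 0, 0, 0, 0],
  ],
)

```text
time: 14.07
tool_pos: [582.4, -11.9, 148.2]
tcp_rot: [-3.141, -0.0, 1.362]
contact_force: [-3.5, 1.2, 2.2]
grip_width: 54.3
```

Request:
step_arm(
  deltas=[
    [0, 1.5, 0, 0, 0, 0],
    [0, 3, 0, 0, 0, 0],
    [0, 4, 0, 0, 0, 0],
  ],
)

```text
time: 14.32
tool_pos: [586.6, -12.8, 148.3]
tcp_rot: [3.142, -0.0, 1.362]
contact_force: [-3.7, -0.1, 3.3]
grip_width: 53.6
```

Request:
step_arm(
  deltas=[
    [0, 1.5, 0, 0, 0, 0],
    [0, 3, 0, 0, 0, 0],
    [0, 4, 0, 0, 0, 0],
  ],
)

```text
time: 14.57
tool_pos: [590.6, -13.6, 148.3]
tcp_rot: [3.141, -0.0, 1.362]
contact_force: [-4.1, 1.2, 2.7]
grip_width: 53.9
```

Request:
step_arm(
  deltas=[
    [0, 1.5, 0, 0, 0, 0],
    [0, 3, 0, 0, 0, 0],
    [0, 4, 0, 0, 0, 0],
  ],
)

```text
time: 14.82
tool_pos: [594.3, -14.4, 148.0]
tcp_rot: [-3.141, -0.0, 1.362]
contact_force: [-4.3, 0.7, 1.3]
grip_width: 54.0
```

Request:
step_arm(
  deltas=[
    [0, 1.5, 0, 0, 0, 0],
    [0, 3, 0, 0, 0, 0],
    [0, 4, 0, 0, 0, 0],
  ],
)

```text
time: 15.07
tool_pos: [597.9, -15.2, 147.6]
tcp_rot: [-3.14, -0.0, 1.362]
contact_force: [-4.7, 0.8, -2.1]
grip_width: 53.7
```

Past 0.36 rad at only about 5 N, which is beyond where the bolt would bar it, so the bolt has dropped. Continuing to the ON stop.

Request:
step_arm(
  deltas=[
    [0, 1.5, 0, 0, 0, 0],
    [0, 3, 0, 0, 0, 0],
    [0, 4.5, 0, 0, 0, 0],
    [0, 6, 0, 0, 0, 0],
  ],
)

```text
time: 15.4
tool_pos: [604.1, -16.5, 148.1]
tcp_rot: [-3.141, -0.0, 1.362]
contact_force: [-5.5, 0.7, -1.1]
grip_width: 54.1
```

Request:
step_arm(
  deltas=[
    [0, 1.5, 0, 0, 0, 0],
    [0, 3, 0, 0, 0, 0],
    [0, 4.5, 0, 0, 0, 0],
  ],
)

```text
time: 15.65
tool_pos: [608.6, -17.4, 148.3]
tcp_rot: [3.142, -0.0, 1.362]
contact_force: [-4.6, 0.9, -1.0]
grip_width: 54.2
```

Request:
step_arm(
  deltas=[
    [0, 1.5, 0, 0, 0, 0],
    [0, 3, 0, 0, 0, 0],
  ],
)

```text
time: 15.82
tool_pos: [611.6, -18.1, 148.3]
tcp_rot: [3.141, -0.0, 1.362]
contact_force: [-4.0, 1.5, 0.6]
grip_width: 53.8
```

Request:
step_arm(
  deltas=[
    [0, 1.5, 0, 0, 0, 0],
    [0, 3, 0, 0, 0, 0],
  ],
)

```text
time: 15.98
tool_pos: [614.5, -18.7, 148.3]
tcp_rot: [3.141, -0.0, 1.362]
contact_force: [-5.2, 0.6, -0.9]
grip_width: 53.8
```

Request:
step_arm(
  deltas=[
    [0, 1, 0, 0, 0, 0],
    [0, 2, 0, 0, 0, 0],
  ],
)

```text
time: 16.15
tool_pos: [616.4, -19.1, 148.3]
tcp_rot: [3.142, -0.0, 1.362]
contact_force: [-4.6, 1.4, 0.2]
grip_width: 53.9
```

Request:
step_arm(
  deltas=[
    [0, 1, 0, 0, 0, 0],
    [0, 2, 0, 0, 0, 0],
  ],
)

```text
time: 16.32
tool_pos: [618.4, -19.5, 148.3]
tcp_rot: [3.142, -0.0, 1.362]
contact_force: [-4.5, 1.7, -0.4]
grip_width: 54.3
```

Request:
step_arm(
  deltas=[
    [0, 1, 0, 0, 0, 0],
    [0, 1.5, 0, 0, 0, 0],
  ],
)

```text
time: 16.48
tool_pos: [619.1, -19.7, 148.1]
tcp_rot: [-3.14, -0.0, 1.362]
contact_force: [-8.5, 2.0, 2.7]
grip_width: 53.7
```

Steep rise at 619, as expected for the ON stop. A little more to seat it.

Request:
step_arm(
  deltas=[
    [0, 0.7, 0, 0, 0, 0],
    [0, 1.3, 0, 0, 0, 0],
    [0, 1.3, 0, 0, 0, 0],
  ],
)

```text
time: 16.73
tool_pos: [619.3, -19.7, 147.9]
tcp_rot: [-3.137, 0.0, 1.362]
contact_force: [-11.0, 2.4, 2.6]
grip_width: 54.1
```

```bash
python3 obs.py
```

```text
16.7833 [619.33 -19.68 147.9 ] [-10.9   1.3   2.7] [0.27 2.03 0.04]
16.8333 [619.32 -19.71 147.88] [-11.3   1.3   2.2] [ 0.32  1.99 -0.03]
16.8833 [619.33 -19.72 147.92] [-11.4   1.7   2.9] [ 0.27  2.04 -0.03]
16.9333 [619.34 -19.68 147.88] [-10.    2.8   2.9] [0.29 2.   0.06]
```

Firm against the ON stop. Now I'll release, centring the fingers around the lever, then rise clear.

Request:
step_arm(
  deltas=[
    [0, -3, 0, 0, 0, 0],
    [0, -8, 0, 0, 0, 0],
    [0, -14, 0, 0, 0, 0],
    [0, -14, 0, 0, 0, 0],
    [0, -14, 0, 0, 0, 0],
  ],
)

```text
time: 17.35
tool_pos: [607.7, -17.3, 148.7]
tcp_rot: [3.14, -0.0, 1.362]
contact_force: [0.3, 0.1, -0.9]
grip_width: 53.8
```

Request:
step_arm(
  deltas=[
    [0, 0, -15, 0, 0, 0],
    [0, 0, -40, 0, 0, 0],
    [0, 0, -75, 0, 0, 0],
    [0, 0, -110, 0, 0, 0],
    [0, 0, -130, 0, 0, 0],
  ],
)

```text
time: 17.77
tool_pos: [608.7, -17.4, 282.7]
tcp_rot: [3.135, -0.0, 1.362]
contact_force: [0.6, -0.2, 0.8]
grip_width: 54.1
```

Request:
step_arm(
  deltas=[
    [-20, -40, -10, 0, 0, 0],
    [-40, -70, -10, 0, 0, 0],
    [-40, -70, -10, 0, 0, 0],
    [-40, -70, -10, 0, 0, 0],
  ],
)

```text
time: 18.1
tool_pos: [529.5, -42.3, 289.1]
tcp_rot: [3.14, -0.0, 1.36]
contact_force: [0.6, 1.3, 0.3]
grip_width: 54.2
```

```bash
python3 - <<'E'
from h import *; from plant import bot
w=bot.capture("wrist");b=bot.capture("side");s=bot.capture("scene")
o=bot.get_obs();print(o["time"],o["tool_pos"],o["contact_force"])
c=lambda p,r:cv2.resize(cv2.cvtColor(p["color"],cv2.COLOR_RGB2BGR)[r[1]:r[3],r[0]:r[2]],(400,300),interpolation=cv2.INTER_CUBIC)
full=[0,0,512,384]
cv2.imwrite("pics/m4.png",np.vstack([np.hstack([c(w,full),c(b,(170,130,330,250))]),np.hstack([c(s,(190,170,350,290)),c(s,full)])]))
E
```

```text
18.25 [531.70857545 -41.86505359 288.60115397] [ 0.66190102 -0.63231098  0.13979251]
```

View pics/m4.png

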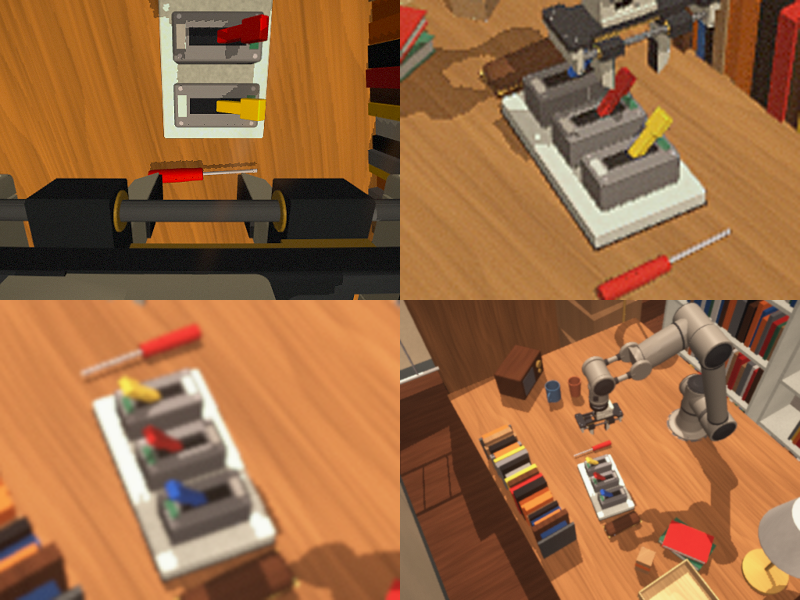

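The yellow lever lies fully over the green mark, slightly further than the red one beside it. Both neighbours are on, nothing else has moved, and the gripper is clear.

```bash
python3 -c "
from plant import bot
print(bot.close_job())"
```

```text
the job is handed in; nothing more can be done
None
```

The reading lamp's cut-out is reset: I pushed the yellow lever hard against its OFF stop, threw it fully on and let go. I handed the job in at about 18 s of the 42 s allowed.

- **Off:** I pushed with one finger of the open gripper, without gripping the lever. The catch began at about 0.45 rad and held a plateau of 10–11 N. At about 0.6 rad the force rose to a steady 16.3 N, so I took that as the stop. The highest single readings were about 16.7 N against the 18 N limit, and the sensor noise is about 1 N.
- **On:** I pushed with the other finger. The lever passed 0.3 rad at about 5 N, so the bolt had dropped. It met the ON stop at the expected place, and I pressed to about 11 N before backing off to zero force.
- **Last check:** After I moved clear, pictures from all three cameras showed the yellow lever over the green ON mark. The red and blue levers were still on, and nothing else had visibly moved. No check failed or disagreed. I read the lever's final angle by eye from the pictures and did not measure it.

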